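# Open the orange bag-clip box at the bakery packing table

## Robot

A 6-joint arm with a two-finger parallel gripper is mounted at the origin on the work surface. World frame = base frame: x ahead of the robot, y to its left, z up, the work surface at z = 0. Lengths are in m, angles in degrees, forces in N, time in s.
With the tool pointing down it reaches from about 0.375 to 0.925 m from the base axis. Payload 5.7 kg.
Tool frame: the origin (TCP) lies midway between the tips of the shut fingers; the grasp point (between the pads) lies 19 mm behind it; z points along the fingers, x is the direction in which the jaws open and shut, and the axes are right-handed (so a half turn about z gives the same grasp; the last joint's range is limited). The gripper opens to 85 mm and grips with 20 to 120 N. Pads are 22 mm wide; open, the fingers measure 114 mm over their backs; the gripper's body (76 mm by 85 mm) begins 54 mm behind the grasp point. The pads swing forward as they close: fully open they stand 13 mm farther back than shut.
Start: joints at [-82.34, 20.558, 86.54, -0, 72.909, -6.595], TCP at [0.148, -0.581, 0.231] pointing down, gripper open.
Joint ranges: [-170.27, 170.27], [-57.76, 135], [12.27, 136.19], [-55.21, 235.2], [11.17, 155.16], [-170.74, 170.74]. Speed limits (degrees/s): [136.94, 136.94, 180, 180, 180, 180].

## Interface

Orientations are given as a 3x3 rotation matrix whose columns are the frame's x, y, z axes.
In Python, from cell import readout, viewer, robot gives the robot as it stands.
- The arm moves only by the tool move_arm, never from a script. Its argument "increments" is a list of rows, each a list of 7 numbers: the shift along the tool's x, y, z in mm, then the turn, a rotation vector about the tool's x, y, z in rad, then the closure, from 0 (fully open) to 1 (shut). A call has 1 to 12 rows; each row shifts and turns the commanded pose from where the row before left it, along the tool's axes as they then stand; what a row does not reach is not made up. A row lasts 1/8 s, in which the tool goes at most 62.5 mm and 10.7 degrees, less where a joint would pass 70% of its speed; a pose out of reach is approached as far as the arm can. A call with a gripper value outside its range is refused whole. The fingers move at their own pace and stop on an object; "grip_force" is the grip in N (left out, the last holds). Time passes only in rows, so rows that do not move let the fingers close. It gives the time, the measured TCP pose, the force and the opening at its end, in the units of the state.
- readout.state(): the state, without advancing time (a new reading comes with each control period).
- viewer.get_image(name): name is "scene" or "top" or "wrist"; returns (picture, depth): 480x640x3 uint8, blue, green, red; 480x640 float32, m along the optical axis (not along the pixel's ray), 0 where there is no reading.
- viewer.calibration(name): a dict with "fx", "fy", "cx", "cy" (pixels), "k1" (the pictures are not rectified: a ray, as slopes to the right and down, at radius r is drawn at 1 + k1 r^2 times it, then the intrinsics apply), "R" (3x3) and "t" (3): a world point X has camera coordinates R X + t. Camera axes: x right, y down, z forward; pixel columns grow to the right and rows downward; lengths in m; the calibration is good to about 2 mm. A picture is of the moment at which its call begins: read the wrist's pose just before it. calibration takes no time and is no camera call; for the wrist camera it gives the pose at the moment of the call.
- robot.close_job(): hands the job in, once; it reports no verdict.
The state is a dict: "t": time; "joint_positions": joint angles; "joint_vel": joint speeds; "tau": joint torques, N m; "position": TCP position; "tcp_rot": TCP orientation; "ft_force": force on the tool from outside, world axes, zero at the start; "wrist_torque": the same for the moment, N m; "gripper_width": finger opening in m.
Only numpy, scipy, OpenCV 4.12 (cv2) and the standard library are available. Lean on these libraries where they do the work, as an engineer would, in place of code of your own. Each camera call takes 0.05 s, during which the arm holds its last target. There are 200 camera calls.

## Task

The packer needs orange clips: open the bag-clip box that has the orange cover. Press its black ribbed release tab down and, keeping it pressed, slide the orange cover back along its rails until it is fully open, then let go. Leave the box with the blue cover shut.

Things in the scene. Friction and masses are not known exactly. Their poses are not given: they have to be found in the camera images.
- orange_press (a point): Centre of the top of the black ribbed tab (44 x 44 mm) in the orange cover; moves with both. z up; +x is the way the cover opens, within 0.5 rad of the robot's x. Tab top 60 mm above the table when up, 52 fully down, cover top 50. A ridge on the cover, 70 mm wide, 10 thick, top at 74, has its near face 25 mm along +x from here: push on it. No obstacle over 54 mm high elsewhere on the box.
- orange_tab (a joint): How far the orange box's release tab is pressed down, m: 0 up, 0.008 fully down. A spring holds it up: it starts to move at 1.5 N and is fully down at 5.5 N. More than 5 mm down, it frees the cover; the catch is passed once the cover has slid 22 mm, after which the tab may come up.
- orange_cover (a joint): How far the orange cover (120 x 100 mm) has slid open, m: 0 shut and latched, 0.08 fully open at its stop. Tab down: 2 N of friction, stays where left; tab up: blocked after 2 mm. It slides between dark steel rails over the empty rear half of a white box, 250 x 110 x 54 mm, fixed on the table, left or right, long side along x of orange_press.
- blue_cover (a joint): The same for the cover of the second, otherwise identical white box, whose cover is blue: 0 shut, 0.08 open. It is to stay shut.

How it is judged:
By the outcome, as a careful person would: the job done as asked, in the order asked, and still so for the second after the job is handed in, with the robot touching nothing.
It also fails if it takes over 27 s, if anything falls off the work surface, if the arm or the gripper's body presses on something with over 40 N, if the wrist force passes 120 N, or if a joint passes its speed limit or range.

## Working session

There is one attempt and no reset: what is moved stays moved. The work goes in short steps, Python scripts to look and compute and a tool call to move; the robot and the scene stay as the last step left them, time stands still between calls to the robot, and variables do not carry over. Pictures are saved under pics/ and viewed, about 8 in all and at most 12, crops included, and the job is handed in when it is done.

Besides the shell and the picture viewer there is one more tool, called after "Call:" as name([rows], argument=value, ...), one row to a line, values as JSON. move_arm: Moves the arm, as the interface text tells. Its arguments: {"type":"object","properties":{"increments":{"type":"array"},"grip_force":{"type":"number"}},"required":["increments"]}

```bash
mkdir -p pics
cat > h.py <<'E'
import numpy as np, cv2
from cell import readout, viewer, robot
def world(cal,d,u,v,z=None):
    K=np.array([[cal['fx'],0,cal['cx']],[0,cal['fy'],cal['cy']],[0,0,1]])
    p=cv2.undistortPoints(np.array([[[u,v]]],float),K,np.array([cal['k1'],0,0,0,0]))[0,0]
    R=np.array(cal['R']);t=np.array(cal['t']);ray=R.T@np.array([p[0],p[1],1]);o=-R.T@t
    if z is not None: return o+ray*(z-o[2])/ray[2]
    return o+ray*d[int(round(v)),int(round(u))]
E
python3 - <<'E'
from h import *
for n in("top","scene"):
    im,d=viewer.get_image(n);cv2.imwrite(f"pics/{n}1.png",im);np.save(f"{n}1.npy",d)
print(readout.state())
E
```

```text
{'t': 0.1, 'joint_positions': array([-8.23391669e+01,  2.05946210e+01,  8.65938055e+01, -2.28701506e-03,
        7.29076463e+01, -6.59555984e+00]), 'joint_vel': array([-0.02454242, -0.05313264, -0.15582552, -0.12728215,  0.00020189,
        0.06285537]), 'tau': array([-1.25874925e-03, -5.28653383e+01, -2.79349047e+01, -1.73858339e-04,
        5.09887803e-03,  7.20895343e-06]), 'position': array([ 0.14764424, -0.58091222,  0.23052242]), 'tcp_rot': array([[ 2.46272620e-01, -9.69200562e-01, -2.61342523e-04],
       [-9.69199158e-01, -2.46272710e-01,  1.65673310e-03],
       [-1.67006818e-03, -1.54715048e-04, -9.99998593e-01]]), 'ft_force': array([ 0.06151749, -0.69108518,  0.13758779]), 'wrist_torque': array([ 0.00911181, -0.00789563, -0.02013442]), 'gripper_width': 0.08519504454951403}
```

View pics/top1.png

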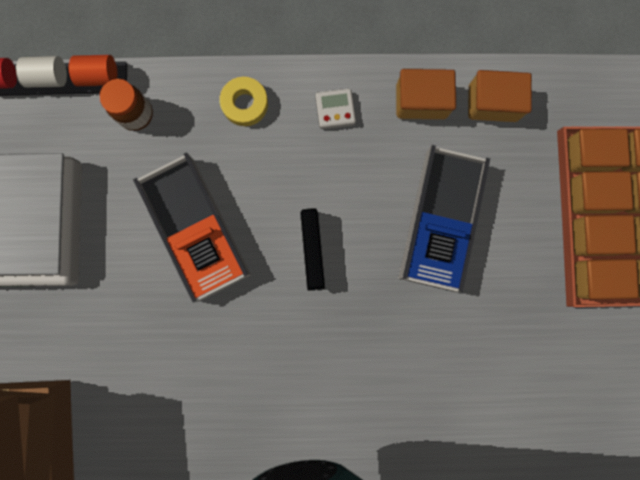

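View pics/scene1.png

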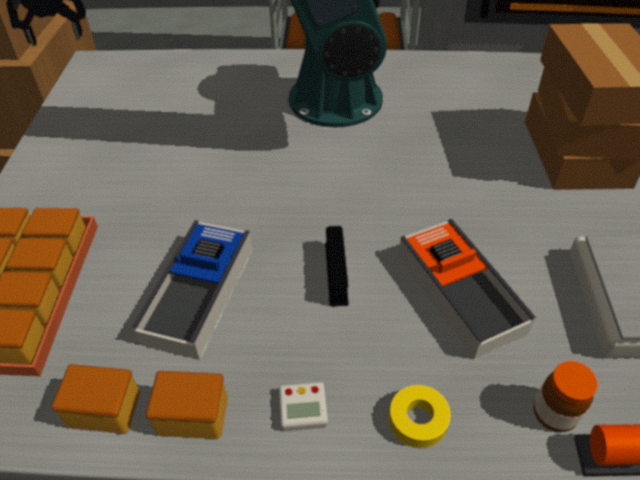

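Top view: the orange box is at left, tab at about (204,254), opening up-left. The blue box is at right, tab at about (442,247). The scene view agrees.

Run:
```python
from h import *
im=cv2.imread("pics/top1.png");cv2.imwrite("pics/c1.png",cv2.resize(im[145:305,125:275],None,fx=3.7,fy=3.7,interpolation=cv2.INTER_CUBIC))
c=viewer.calibration("top");d=np.load("top1.npy")
for u,v,z in[(204,254,.06),(442,247,.06),(195,299,.054),(137,182,.054),(187,155,.054),(243,275,.054)]:
    print(u,v,world(c,d,u,v).round(4),world(c,d,u,v,z).round(4))
```

```text
204 254 [0.553  0.2012 0.0613] [0.5531 0.2015 0.06  ]
442 247 [ 0.5604 -0.2228  0.059 ] [ 0.5603 -0.2225  0.06  ]
195 299 [0.4734 0.2196 0.0489] [0.4735 0.2184 0.054 ]
137 182 [0.6858 0.3257 0.0554] [0.686  0.3262 0.054 ]
187 155 [0.7352 0.2357 0.0517] [0.7346 0.2352 0.054 ]
243 275 [0.5151 0.1326 0.0551] [0.5151 0.1328 0.054 ]
```

View pics/c1.png

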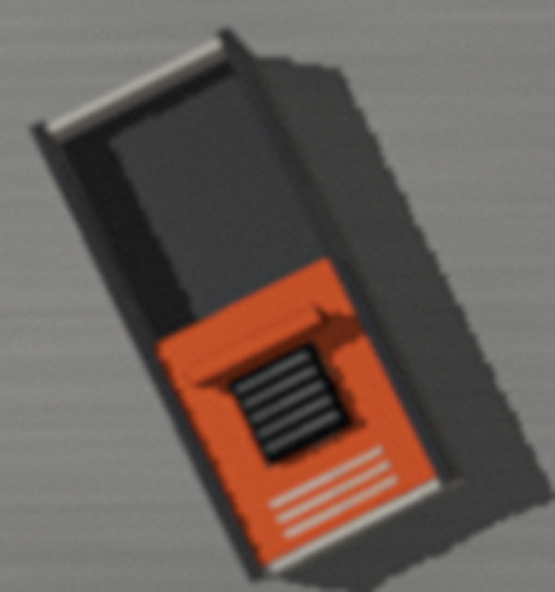

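The tab centre is at about (0.553, 0.2015) and the opening direction is about 26°. I'll turn the tool so its -y points along the opening, shut the fingers, and travel.

Call:
move_arm([
  [0,0,0,0,0,-0.102,1],
  [0,0,0,0,0,-0.102,1],
  [-23.3,-48.7,0,0,0,0,1],
  [-23.3,-48.7,0,0,0,0,1],
  [-23.3,-48.7,0,0,0,0,1],
  [-23.3,-48.7,0,0,0,0,1],
  [-23.3,-48.7,0,0,0,0,1],
  [-23.3,-48.7,0,0,0,0,1],
  [-23.3,-48.7,0,0,0,0,1],
  [-23.3,-48.7,0,0,0,0,1],
  [-23.3,-48.7,0,0,0,0,1],
])

```text
t: 1.48
position: [0.4508, -0.1996, 0.2311]
tcp_rot: [[0.437, -0.899, -0.0], [-0.899, -0.437, 0.0], [-0.0, 0.0, -1.0]]
ft_force: [0.7, -0.8, -0.1]
gripper_width: -0.0
```

Call:
move_arm([
  [-39.5,-33.6,10,0,0,0,1],
  [-39.5,-33.6,10,0,0,0,1],
  [-39.5,-33.6,10,0,0,0,1],
  [-39.5,-33.6,10,0,0,0,1],
  [-39.5,-33.6,10,0,0,0,1],
  [-39.5,-33.6,10,0,0,0,1],
  [-39.5,-33.6,10,0,0,0,1],
  [-39.5,-33.6,10,0,0,0,1],
  [0,0,0,0,0,0,1],
  [0,0,0,0,0,0,1],
])

```text
t: 2.72
position: [0.5529, 0.2003, 0.1509]
tcp_rot: [[0.438, -0.899, -0.001], [-0.899, -0.438, -0.001], [0.0, 0.002, -1.0]]
ft_force: [-0.2, -0.7, -0.6]
gripper_width: -0.0001
```

Run:
```python
from h import *
s=readout.state();c=viewer.calibration("wrist");im,d=viewer.get_image("wrist");cv2.imwrite("pics/w1.png",im);np.save("w1.npy",d)
import pickle;pickle.dump(c,open("w1.pkl","wb"))
print(s['t'],s['position'],s['tcp_rot'],s['ft_force'],s['gripper_width'],s['joint_positions'])
```

```text
2.725 [0.55291702 0.20025677 0.15085471] [[ 4.38295973e-01 -8.98829630e-01 -1.39123913e-03]
 [-8.98830706e-01 -4.38295393e-01 -7.13983062e-04]
 [ 3.19754282e-05  1.56342435e-03 -9.99998777e-01]] [-0.23920878 -0.71076073 -0.60442336] -0.00014474434698793527 [ 1.31948397e+01  2.43344594e+01  9.31683168e+01 -2.43699001e-02
  6.25841715e+01  7.72108705e+01]
```

View pics/w1.png

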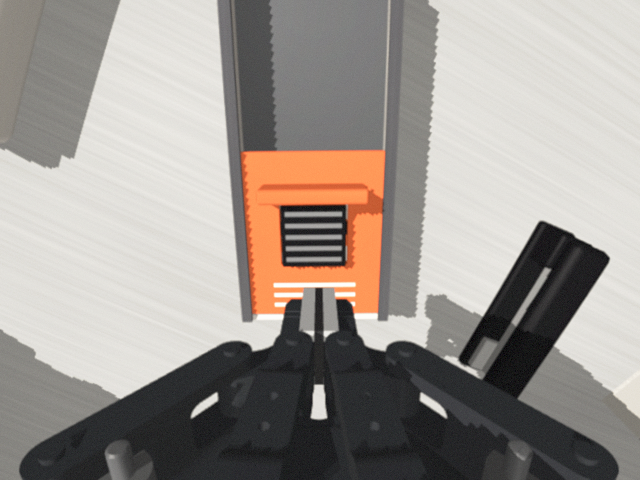

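Wrist view: tab corners at about (280,205) and (347,266), centre (314,235). The ridge spans rows 186–203, the cover's rear edge is at row 151, and the box looks well aligned with the tool.

Run:
```python
from h import *;import pickle
c=pickle.load(open("w1.pkl","rb"));d=np.load("w1.npy")
for n,u,v,z in[("tab",314,235.5,.06),("coverL",244,152,.05),("coverR",384,150,.05),("ridgeL",258,187,.074),("ridgeR",367,185,.074)]:
    print(n,world(c,d,u,v,z).round(4),world(c,d,u,v).round(4))
a=world(c,d,244,152,.05)-world(c,d,384,150,.05);print(np.degrees(np.arctan2(-a[0],a[1])))
p=world(c,d,314,235.5,.06);s=readout.state();print("tool",((p-s['position'])@s['tcp_rot'])*1000)
```

```text
tab [0.5553 0.2051 0.06  ] [0.5552 0.205  0.0594]
coverL [0.5842 0.2704 0.05  ] [0.5839 0.2707 0.0484]
coverR [0.6257 0.1881 0.05  ] [0.6257 0.1879 0.049 ]
ridgeL [0.5723 0.2511 0.074 ] [0.5668 0.2529 0.0498]
ridgeR [0.6025 0.1919 0.074 ] [0.6002 0.187  0.049 ]
26.7606823943526
tool [-3.89497009 -4.52265876 91.12205099]
```

Call:
move_arm([
  [-3.5,-11,20,0,0,0,1],
  [0,0,30,0,0,0,1],
  [0,0,25,0,0,0,1],
  [0,0,8,0,0,0,1],
  [0,0,4,0,0,0,1],
  [0,0,4,0,0,0,1],
  [0,0,4,0,0,0,1],
  [0,0,3,0,0,0,1],
  [0,0,1,0,0,0,1],
  [0,0,0,0,0,0,1],
])

```text
t: 4.03
position: [0.5627, 0.2086, 0.0528]
tcp_rot: [[0.438, -0.899, 0.001], [-0.899, -0.438, 0.0], [0.0, -0.001, -1.0]]
ft_force: [1.1, -0.2, 4.5]
gripper_width: -0.0001
```

Call:
move_arm([
  [0,0,1,0,0,0,1],
  [0,0,1,0,0,0,1],
  [0,-2,0,0,0,0,1],
  [0,-2,0,0,0,0,1],
  [0,-2,0,0,0,0,1],
  [0,0,0,0,0,0,1],
])

```text
t: 4.78
position: [0.5684, 0.2114, 0.0517]
tcp_rot: [[0.438, -0.899, 0.002], [-0.899, -0.438, 0.001], [0.0, -0.002, -1.0]]
ft_force: [-1.3, -0.8, 12.3]
gripper_width: -0.0
```

Call:
move_arm([
  [0,-4,0,0,0,0,1],
  [0,-5,0,0,0,0,1],
  [0,-5,0,0,0,0,1],
  [0,-5,0,0,0,0,1],
  [0,-5,0,0,0,0,1],
  [0,-5,0,0,0,0,1],
  [0,0,0,0,0,0,1],
])

```text
t: 5.65
position: [0.5947, 0.2245, 0.0518]
tcp_rot: [[0.438, -0.899, 0.003], [-0.899, -0.438, 0.001], [0.0, -0.003, -1.0]]
ft_force: [-0.5, -0.3, 11.7]
gripper_width: -0.0002
```

Run:
```python
from h import *
im,d=viewer.get_image("wrist");cv2.imwrite("pics/w2.png",im);print(readout.state()['ft_force'])
```

```text
[ 0.01594638  0.33200381 10.98048889]
```

View pics/w2.png

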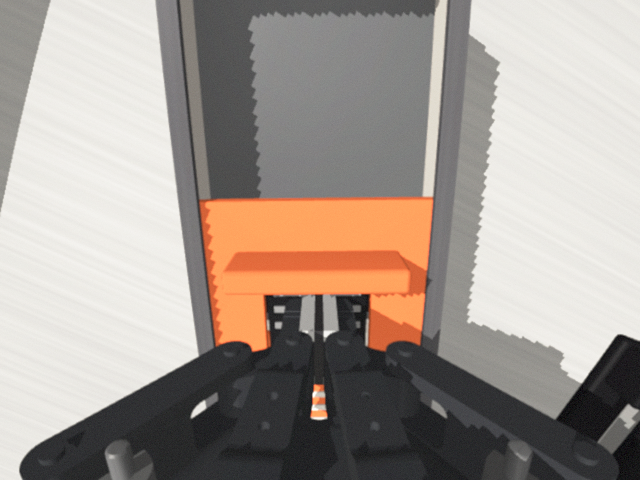

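The cover is moving with the tool: the ridge sits just ahead of the fingertips (row ~275) and the tab is still pressed. I'll continue to the stop.

Call:
move_arm([
  [0,-6,0,0,0,0,1],
  [0,-6,0,0,0,0,1],
  [0,-6,0,0,0,0,1],
  [0,-6,0,0,0,0,1],
  [0,-6,0,0,0,0,1],
  [0,-4,0,0,0,0,1],
  [0,-3,0,0,0,0,1],
  [0,-2,0,0,0,0,1],
  [0,0,0,0,0,0,1],
])

```text
t: 6.82
position: [0.6291, 0.2417, 0.0518]
tcp_rot: [[0.437, -0.899, 0.001], [-0.899, -0.437, 0.001], [-0.0, -0.002, -1.0]]
ft_force: [-1.6, 0.8, 11.1]
gripper_width: 0.0
```

Call:
move_arm([
  [0,-2,0,0,0,0,1],
  [0,-2,0,0,0,0,1],
  [0,-2,0,0,0,0,1],
  [0,0,0,0,0,0,1],
])

```text
t: 7.32
position: [0.6342, 0.2442, 0.0518]
tcp_rot: [[0.437, -0.899, 0.001], [-0.899, -0.437, 0.001], [-0.001, -0.001, -1.0]]
ft_force: [-1.5, -0.2, 11.5]
gripper_width: 0.0003
```

Call:
move_arm([
  [0,-2,0,0,0,0,1],
  [0,-2,0,0,0,0,1],
  [0,0,0,0,0,0,1],
])

```text
t: 7.7
position: [0.6344, 0.2444, 0.0517]
tcp_rot: [[0.438, -0.899, -0.005], [-0.899, -0.438, -0.002], [-0.001, 0.006, -1.0]]
ft_force: [-9.4, -4.6, 18.7]
gripper_width: -0.0
```

Call:
move_arm([
  [0,-2,0,0,0,0,1],
  [0,-1,0,0,0,0,1],
  [0,0,0,0,0,0,1],
])

```text
t: 8.07
position: [0.6346, 0.2445, 0.0516]
tcp_rot: [[0.438, -0.899, -0.01], [-0.899, -0.438, -0.004], [-0.001, 0.011, -1.0]]
ft_force: [-15.3, -8.0, 24.7]
gripper_width: -0.0003
```

The stop is reached: travel is 80 mm, blocked, with about 17 N horizontal. I'll ease the push slightly and lift straight up.

Call:
move_arm([
  [0,4,0,0,0,0,1],
  [0,1,-2,0,0,0,1],
  [0,0,-4,0,0,0,1],
  [0,0,-5,0,0,0,1],
  [0,0,-15,0,0,0,1],
  [0,0,-30,0,0,0,1],
  [0,20,-40,0,0,0,1],
  [0,50,-20,0,0,0,1],
  [0,50,0,0,0,0,1],
  [0,50,0,0,0,0,1],
  [0,0,0,0,0,0,1],
])

```text
t: 9.45
position: [0.4784, 0.1687, 0.1665]
tcp_rot: [[0.437, -0.899, -0.004], [-0.899, -0.437, -0.001], [-0.001, 0.004, -1.0]]
ft_force: [0.2, -0.4, -1.0]
gripper_width: 0.0003
```

Run:
```python
from h import *
s=readout.state();print(s['t'],s['position'],s['ft_force'])
c=viewer.calibration("wrist");im,d=viewer.get_image("wrist");cv2.imwrite("pics/w3.png",im);np.save("w3.npy",d)
import pickle;pickle.dump(c,open("w3.pkl","wb"))
im,d=viewer.get_image("top");cv2.imwrite("pics/top2.png",im)
```

```text
9.45 [0.47844235 0.16870827 0.16653878] [ 0.17450222 -0.38182398 -1.02076179]
```

View pics/w3.png

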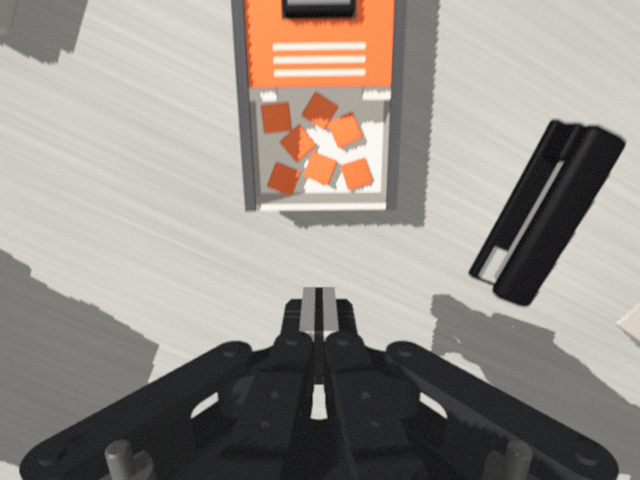

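View pics/top2.png

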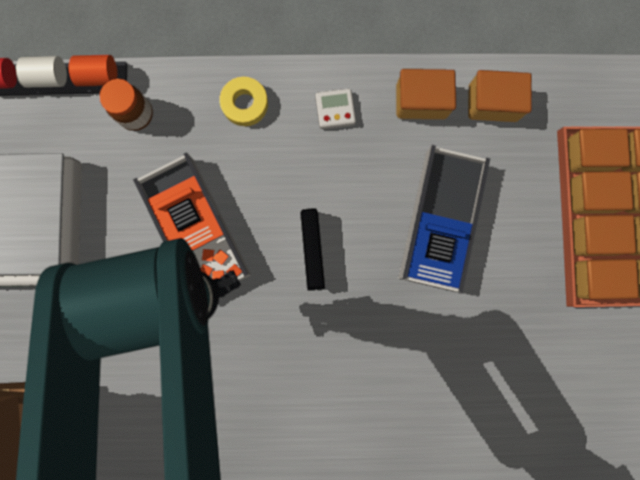

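The cover is open with clips visible, tab in the top view at about (184,213). Blue is unchanged at (442,247). I'll measure the travel once.

Run:
```python
from h import *
import pickle
c=viewer.calibration("top");a=world(c,0,204,254.2,.06);b=world(c,0,184,213,.06);print(b,np.linalg.norm(a-b))
# front cover edge vs box front, wrist view
c=pickle.load(open("w3.pkl","rb"));print(np.linalg.norm((world(c,0,322,88,.05)-world(c,0,322,208,.054))[:2]))
```

```text
[0.62712314 0.23793333 0.06      ] 0.08285150659277285
0.08130065155527974
```

```bash
python3 -c "
from cell import robot;print(robot.close_job())"
```

```text
the job is handed in; nothing more can be done
None
```

The orange-covered box is open and the job is handed in. I pressed its tab fully down with the shut fingertips (about 12 N). I kept it pressed while sliding the cover back to its stop, then lifted straight off and moved clear.

- **Cover travel:** the tool moved 80 mm and was then blocked at about 17 N horizontally. Rough readings from the pictures gave 83 mm (top camera) and 81 mm (wrist camera). Both agree with the 80 mm stop within reading error.
- **Blue box:** it looked shut and unmoved in the last top view.
- **Forces and time:** the highest wrist force reported at the end of a move was about 30 N. The arm was clear of everything at about 9.5 s.

No check failed. The job gave no verdict on hand-in.

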